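# Set the sensor gap in a light box with a feeler

### The arm

A 7-joint arm with a two-finger parallel gripper is mounted at the origin on the work surface. World frame = base frame: x ahead of the robot, y to its left, z up, the work surface at z = 0. Lengths are in m, angles in rad, forces in N, time in s.
With the tool pointing down it reaches from about 0.4 to 0.85 m from the base axis. Payload 10.4 kg.
Tool frame: the origin (TCP) lies midway between the tips of the shut fingers; the grasp point (between the pads) lies 19 mm behind it; z points along the fingers, y is the line along which they close (so a half turn about z gives the same grasp; the last joint's range is limited). The gripper opens to 85 mm and grips with 20 to 120 N. Pads are 22 mm wide; open, the fingers measure 114 mm over their backs; the gripper's body (76 mm by 85 mm) begins 54 mm behind the grasp point. The pads swing forward as they close: fully open they stand 13 mm farther back than shut.
Start: joints at [1.308, 0.332, -0.065, 1.46, 0.022, 1.35, -0.088], TCP at [0.148, -0.607, 0.231] pointing down, gripper open.
Joint ranges: [-2.6, 2.6], [-0.5, 2.12], [-1.47, 1.34], [0.16, 2.42], [-1.27, 4.41], [0.06, 2.06], [-2.6, 2.6]. Speed limits (rad/s): [2.22, 2.22, 2.79, 2.79, 3.14, 3.14, 3.14].

### API

Orientations are given as a rotation vector (axis times angle).
In Python, from plant import r, grab_frame, finish_job, search_frame gives the robot as it stands. The module is installed in compiled form; this text tells all that it offers.
- The arm moves only by the tool step_arm, never from a script. Its argument "moves" is a list of rows, each an object with "slide": the shift along the tool's x, y, z as a fraction of full scale, a list of three; "angular": the turn, a rotation vector about the tool's x, y, z as a fraction of full scale, a list of three; "claw": the gripper's target within -1 to 1 (fully open at 1, half-way at 0, shut at -1). A call has 1 to 5 rows; each row is the pose to reach, as a shift and turn from the pose commanded when the call began, along the tool's axes at that moment; what a row does not reach only later rows make up. Full scale, the value 1, is 1000 mm for a shift and 45 degrees for a turn. A row lasts 1/8 s, in which the tool goes at most 62.5 mm and 10.7 degrees, less where a joint would pass 70% of its speed; a pose out of reach is approached as far as the arm can. A call with a number of a shift or a turn outside -1 to 1 is refused whole. A call with a gripper value outside its range is refused whole. The fingers move at their own pace and stop on an object; the grip force is fixed at half the most. Time passes only in rows, so rows that repeat a pose let the fingers close. It gives the time, the measured TCP pose, the force, the opening and the grip force at its end, in the units of the state.
- r.get_obs(): the state, without advancing time (a new reading comes with each control period).
- grab_frame(name): name is "side" or "top" or "wrist"; returns a dict with "image" (400x640x3 uint8, blue, green, red), "camera_matrix" (3x3 intrinsics, pixels), "rvec" (rotation vector, rad) and "tvec" (3), from world to camera coordinates, as OpenCV has them. Camera axes: x right, y down, z forward; pixel columns grow to the right and rows downward; lengths in m; the calibration is good to about 2 mm. A picture is of the moment at which its call begins. There is no depth.
- finish_job(): hands the job in; it is judged then, once.
Trained networks look in a picture, given as the dict that the camera call returned (one of the last four; its "shot" number tells which), for a name from the list of things; names that differ only in an ending like _2 or _b are one class to them, and where a whole thing is asked for, a point or a joint stands for the part that bears it (a point fixed in the world has none). Each returns a list of dicts, best first, with "p" (0 to 1); they miss things now and then, are a little off and sometimes report something else, mostly with a low value. They report only what shows in the picture. A call takes as long as a camera call. They do not tell look-alikes from the thing itself.
- search_frame(target, picture): "rect" ([left, top, width, height] in pixels, round what is visible of it).
The state is a dict: "time": time; "joints": joint angles; "joint_velocities": joint speeds; "effort": joint torques, N m; "tool_pos": TCP position; "tool_rot": TCP orientation; "wrist_force": force on the tool from outside, world axes, zero at the start; "torque": the same for the moment, N m; "width": finger opening in m; "grasp_force": force on a finger pad.
Only numpy, scipy, OpenCV 4.12 (cv2) and the standard library are available. Lean on these libraries where they do the work, as an engineer would, in place of code of your own. Each camera call takes 0.05 s, during which the arm holds its last target. There are 200 camera calls.

### The job

Set the gap under the blue sensor in the light box with the yellow feeler: slide the blade flat along the steel plate, in under the sensor, until its tip gently meets the upright, let go of it, and press the sensor down by its top, gently, until it nips the blade, then take your hand off. Draw the blade straight back out; it must come out with a drag you can feel between sensor and plate, so press the sensor a little more if it slides freely. Then lay the yellow feeler flat on the floor of the light box, clear of the plate, leaving the sensor at the height it was set to and everything else as it lies.

Things in the scene. Friction and masses are not known exactly. Their poses are not given: they have to be found in the camera images.
- station: Sensor station in the light box (white tray, its floor 10 mm above the bench, walls to 77 mm): steel base plate 195 x 70 x 8 mm, fixed on rubber packers 0 to 6 mm above the box floor. Origin: at the plate's underside, under the sensor; z up, plate top at z = 8. x runs along the plate from its open end (x = -135) to the upright and its other end (x = 60); y across (-35 to 35).
- upright: Aluminium upright on the plate, 50 wide, 8 thick, 62 mm high above the plate, with a foot behind it. Origin: on the plate's top and centre line (station x = 25, y = 0, z = 8 mm), at the foot of the face that looks to the plate's open end: where the blade's tip must come to rest. Axes as the station's. Over 30 N of blade against it counts as ramming.
- sensor: Blue sensor block, 40 x 40 x 36 mm high, on a vertical slide on the upright, over station x, y = -20 to 20. Origin: centre of its underside, the black sensing face; axes as the station's. Gap = height of this origin over the plate's top, 11 to 16 mm at first. It moves only up and down and stays where left, by friction.
- sensor_top (a point): Middle of the sensor's flat top, 36 mm above its face: the place to press. Some 3 N move it down; what is pressed beyond that nips the blade, and stays as nip up to about 6 N when the hand is gone. The face is delicate: 25 N on the blade, or 30 N on the sensor, harms it. The upright behind it ends 62 mm above the plate.
- feeler_yellow: Yellow plastic feeler, the 6 mm one, 45 g, lying flat and loose: a handle 80 long, 22 wide, 18 high and from its front end a blade 70 long, 20 wide, 6 thick; the undersides of handle and blade are one flat face. Origin: on that underside, under the middle of the handle; x points along the blade to its tip, z up.
- feeler_yellow_grip (a point): Centre of the yellow feeler's handle, 9 mm above its underside: the place to grip, across the 22 mm width.
- feeler_yellow_tip (a point): Tip of the yellow blade: middle of its end face, 110 mm ahead of the middle of the handle, 3 mm above its underside.
- feeler_red_grip (a point): Centre of the handle of the red feeler, of the same form but with a 4 mm blade; lying beside the yellow one in any order; not to be disturbed.
- feeler_green_grip (a point): Centre of the handle of the green feeler, of the same form but with an 8 mm blade; not to be disturbed.
- screwdriver: Blue-handled screwdriver, 190 mm long, lying on the floor of the light box; not to be disturbed.
- terminal_mid (a point): Centre of a loose green terminal block, 20 by 42 by 19 mm, lying on the floor of the light box; not to be disturbed.
There are look-alikes about, which are no part of the job. Several things have the shape of the feeler_yellow; the one meant has the colours described above.

How it is judged:
By the outcome, as a careful person would: the job done as asked, in the order asked, and still so for the second after the job is handed in, with the robot touching nothing.
It also fails if it takes over 72 s, if anything falls off the work surface, if the arm or the gripper's body presses on something with over 40 N, if the wrist force passes 120 N, or if a joint passes its speed limit or range.

## Working session

There is one attempt and no reset: what is moved stays moved. The work goes in short steps, Python scripts to look and compute and a tool call to move; the robot and the scene stay as the last step left them, time stands still between calls to the robot, and variables do not carry over. Pictures are saved under pics/ and viewed, at most 10 in all, crops included, and the job is handed in when it is done.

Besides the shell and the picture viewer there is one more tool, called after "Call:" as name(argument=value, ...) on one line, values as JSON. step_arm: Moves the arm, as the interface text tells. Its arguments: {"type":"object","properties":{"moves":{"type":"array"}},"required":["moves"]}

```bash
mkdir -p pics; cat > h.py <<'E'
import numpy as np, cv2, pickle
from plant import r, grab_frame, finish_job, search_frame
from scipy.spatial.transform import Rotation as R
def shot(n,tag):
    f=grab_frame(n); cv2.imwrite(f'pics/{tag}.png',f['image']); pickle.dump(f,open(f'pics/{tag}.pkl','wb')); return f
def load(tag): return pickle.load(open(f'pics/{tag}.pkl','rb'))
def ray(f,px):
    K=f['camera_matrix'];Rm=cv2.Rodrigues(np.array(f['rvec']))[0];t=np.array(f['tvec']).ravel()
    d=Rm.T@np.linalg.inv(K)@np.array([px[0],px[1],1.]);return -Rm.T@t,d/np.linalg.norm(d)
def onz(f,px,z):
    o,d=ray(f,px);return o+d*(z-o[2])/d[2]
def tri(*fp):
    A=np.zeros((3,3));b=np.zeros(3)
    for f,p in fp:
        o,d=ray(f,p);M=np.eye(3)-np.outer(d,d);A+=M;b+=M@o
    return np.linalg.solve(A,b)
def proj(f,P): return cv2.projectPoints(np.array(P,float).reshape(-1,3),np.array(f['rvec'],float),np.array(f['tvec'],float),f['camera_matrix'],None)[0].reshape(-1,2)
def mv(dp,f=None):
    "world shift -> tool axes fraction"
    s=r.get_obs(); return R.from_rotvec(s['tool_rot']).inv().apply(dp)
E
python3 - <<'E'
from h import *
np.set_printoptions(precision=3,suppress=True)
for n in ['side','top','wrist']:
    f=shot(n,n+'0'); o,d=ray(f,(320,200)); print(n,o,d)
    for t in ['feeler_yellow','feeler_yellow_grip','feeler_yellow_tip','sensor','sensor_top','upright','station','feeler_red_grip','feeler_green_grip','screwdriver','terminal_mid']:
        print(t,[(np.round(x['rect']).astype(int).tolist(),round(x['p'],2)) for x in search_frame(t,f)[:4]])
s=r.get_obs();print(s)
a=np.hstack([cv2.imread('pics/side0.png'),cv2.imread('pics/top0.png')]);
E
```

```text
side [0.423 0.467 0.716] [ 0.093 -0.68  -0.728]
feeler_yellow [([291, 175, 58, 24], 0.8), ([447, 152, 9, 38], 0.73), ([380, 109, 39, 22], 0.61)]
feeler_yellow_grip [([447, 152, 12, 38], 0.76), ([288, 179, 61, 22], 0.74), ([380, 110, 36, 22], 0.52)]
feeler_yellow_tip [([292, 178, 60, 20], 0.92), ([445, 149, 14, 41], 0.7), ([382, 112, 38, 23], 0.57)]
sensor [([249, 297, 35, 42], 0.78)]
sensor_top [([246, 302, 37, 35], 0.76), ([293, 180, 58, 20], 0.58)]
upright [([264, 307, 36, 46], 0.56)]
station [([197, 283, 104, 77], 0.73)]
feeler_red_grip [([291, 204, 65, 22], 0.71)]
feeler_green_grip [([286, 156, 51, 18], 0.69)]
screwdriver [([175, 171, 75, 13], 0.72)]
terminal_mid [([352, 362, 29, 22], 0.79)]
top [ 0.419 -0.161  0.905] [ 0.078  0.01  -0.997]
feeler_yellow [([462, 251, 51, 45], 0.93), ([370, 322, 62, 17], 0.89), ([341, 158, 23, 64], 0.81)]
feeler_yellow_grip [([368, 322, 63, 17], 0.82), ([460, 247, 50, 50], 0.61), ([340, 158, 23, 62], 0.59)]
feeler_yellow_tip [([368, 320, 66, 18], 0.81), ([341, 160, 23, 58], 0.66)]
sensor [([178, 149, 31, 29], 0.73), ([341, 160, 21, 56], 0.65)]
sen
[... 450 characters left out ...]
rip [([239, 0, 82, 35], 0.55)]
feeler_yellow_tip [([239, 0, 77, 41], 0.86), ([26, 49, 147, 64], 0.56)]
sensor []
sensor_top []
upright []
station []
feeler_red_grip []
feeler_green_grip []
screwdriver []
terminal_mid []
{'time': 1.8, 'joints': array([ 1.308,  0.332, -0.065,  1.46 ,  0.022,  1.35 , -0.088]), 'joint_velocities': array([ 0.001, -0.001, -0.   ,  0.001, -0.   ,  0.   ,  0.003]), 'effort': array([ -0.001, -62.522,   0.049, -39.183,   0.016,   0.002,  -0.   ]), 'tool_pos': array([ 0.148, -0.607,  0.231]), 'tool_rot': array([3.119, 0.376, 0.   ]), 'wrist_force': array([ 0.803,  0.552, -0.167]), 'torque': array([0.009, 0.041, 0.024]), 'grasp_force': 0.0, 'width': 0.08545437896968183}
```

View pics/top0.png

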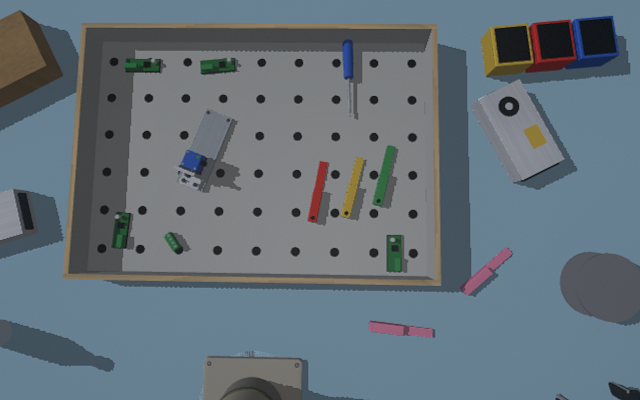

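View pics/side0.png

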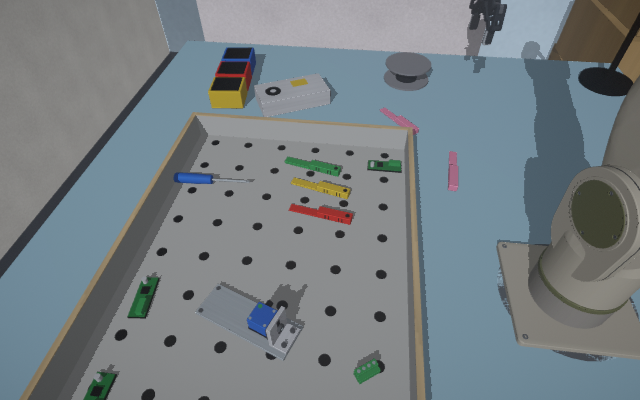

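The top view shows these look-alikes: yellow feeler (353,187), red (318,192), green (384,176), and pink ones at (487,271) and (401,329). The yellow one between red and green is the target, handle at the bottom and blade pointing up. The station is at (205,150), with its open end at (220,113) and its upright at (190,182). I'll check this in a close crop.

```bash
python3 - <<'E'
from h import *
np.set_printoptions(precision=4,suppress=True)
t=load('top0');s=load('side0')
for n,f,roi in (('top',t,(330,150,50,80)),('side',s,(280,165,80,40))):
    x,y,w,h=roi;hsv=cv2.cvtColor(f['image'],cv2.COLOR_BGR2HSV)
    m=cv2.inRange(hsv,(18,90,60),(36,255,255));k=np.zeros_like(m);k[y:y+h,x:x+w]=m[y:y+h,x:x+w]
    c=cv2.findNonZero(k);rc=cv2.minAreaRect(c);b=cv2.boxPoints(rc);print(n,rc)
    for p in b: print(p,onz(f,p,.02))
def crop(f,x,y,w,h,W=400,H=300): return cv2.resize(f['image'][y:y+h,x:x+w],(W,H),interpolation=cv2.INTER_CUBIC)
a=np.vstack([np.hstack([crop(t,300,140,100,75),crop(t,160,105,100,75)]),np.hstack([crop(s,280,150,100,75),crop(s,190,282,120,90)])])
# note: top-left crop covers rows140-215
cv2.imwrite('pics/c1.png',a)
E
```

```text
top ((352.2059326171875, 187.17649841308594), (9.216353416442871, 60.876441955566406), 14.03624439239502)
[340.353  215.5883] [ 0.4516 -0.2019  0.02  ]
[355.1177 156.5294] [ 0.595  -0.2367  0.02  ]
[364.0589 158.7647] [ 0.5897 -0.2583  0.02  ]
[349.2942 217.8235] [ 0.4466 -0.2233  0.02  ]
side ((320.37347412109375, 186.09959411621094), (59.391239166259766, 10.950662612915039), 14.931416511535645)
[290.2697 183.7386] [ 0.5924 -0.2287  0.02  ]
[293.0913 173.1577] [ 0.5921 -0.2675  0.02  ]
[350.4772 188.4606] [ 0.4433 -0.2303  0.02  ]
[347.6556 199.0415] [ 0.4472 -0.1939  0.02  ]
```

View pics/c1.png

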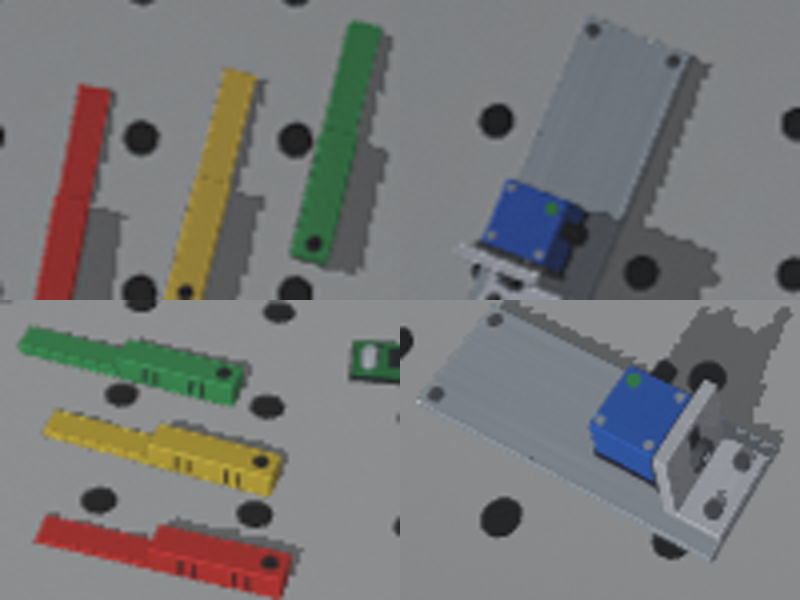

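The yellow feeler is confirmed: blade tip at the top end, handle with a hole at the tail. The plate corners and the sensor show clearly in both views. Next I triangulate.

```bash
python3 - <<'E'
from h import *
np.set_printoptions(precision=4,suppress=True)
t=load('top0');s=load('side0')
P={}
for n,a,b in [('open+y',(207.5,108.8),(195.1,311.5)),('open-y',(234.3,118.8),(220,283)),('handle hole',(346.5,213),(345.5,190.5)),('sens green dot',(160+151/4,105+209/4),(190+233/3.333,282+80/3.333)),
 ('sens screw',(160+91/4,105+235/4),(190+200/3.333,282+120/3.333)),('sens screw2',(160+111/4,105+187/4),(190+0/3.333,282+0/3.333)),('sens screw3',(160+139/4,105+255/4),(190+279/3.333,282+97/3.333)),('red hole',(0,0),(0,0))]:
    if b[0]==190 or a[0]==0: continue
    P[n]=tri((t,a),(s,b));e=[np.round(proj(f,P[n])[0]-np.array(p),1) for f,p in ((t,a),(s,b))];print(n,P[n],*e)
for p in [(284.5,356.4),(303.4,327)]: print('upright-end corner',onz(s,p,.02))
print('yellow tip side', onz(s,(292,180),.014), 'top', onz(t,(359.6,157.6),.016))
print('grip pts', onz(t,(346.5,213),.028))
E
```

```text
open+y [0.7121 0.1291 0.0143] [0.1 0.3] [-0.4 -0.1]
open-y [0.6861 0.0617 0.0124] [0.1 1. ] [-1.2 -0.2]
handle hole [ 0.4561 -0.2162  0.0257] [-0.   0.7] [-0.7 -0.1]
sens green dot [0.5798 0.1302 0.0669] [0.  0.4] [-0.5 -0.1]
sens screw [0.5749 0.1613 0.0805] [-0.7 -5.3] [7.1 0.9]
sens screw3 [0.5534 0.1364 0.066 ] [0.  0.2] [-0.3 -0. ]
upright-end corner [0.5257 0.1948 0.02  ]
upright-end corner [0.5015 0.1375 0.02  ]
yellow tip side [ 0.5919 -0.2485  0.014 ] top [ 0.5933 -0.2479  0.016 ]
grip pts [ 0.4576 -0.2161  0.028 ]
```

```bash
cat >> h.py <<'E'
def go(p,yaw):
    s=r.get_obs();Rt=R.from_rotvec(s['tool_rot']);T=R.from_matrix(np.array([[np.cos(yaw),np.sin(yaw),0],[np.sin(yaw),-np.cos(yaw),0],[0,0,-1]]))
    d=Rt.inv().apply(np.array(p)-s['tool_pos']);a=(Rt.inv()*T).as_rotvec()/(np.pi/4)
    print('t',round(s['time'],2),'slide',np.round(d,4).tolist(),'ang',np.round(a,4).tolist(),'j7',s['joints'][6].round(2))
E
python3 -c "
from h import *
go([.4856,-.2225,.17],-.236)"
```

```text
t 1.8 slide [0.4188, -0.2936, 0.0613] ang [0.0001, -0.0001, 0.6058] j7 -0.09
```

Call:
step_arm(moves=[{"slide": [0.4188,-0.2936,0.0613],"angular": [0,0,0.6058],"claw": 0.06},{"slide": [0.4188,-0.2936,0.0613],"angular": [0,0,0.6058],"claw": 0.06},{"slide": [0.4188,-0.2936,0.0613],"angular": [0,0,0.6058],"claw": 0.06},{"slide": [0.4188,-0.2936,0.0613],"angular": [0,0,0.6058],"claw": 0.06},{"slide": [0.4188,-0.2936,0.0613],"angular": [0,0,0.6058],"claw": 0.06}])

```text
time: 2.42
tool_pos: [0.3522, -0.3745, 0.1946]
tool_rot: [3.119, -0.37, 0.001]
wrist_force: [1.1, -1.6, 0.9]
width: 0.0451
grasp_force: 0.0
```

```bash
python3 -c "
from h import *
go([.4856,-.2225,.17],-.236)"
```

```text
t 2.42 slide [0.0942, -0.179, 0.0246] ang [0.0008, -0.0009, -0.0001] j7 -1.1
```

Call:
step_arm(moves=[{"slide": [0.0942,-0.179,0.0246],"angular": [0,0,0],"claw": 0.06},{"slide": [0.0942,-0.179,0.0246],"angular": [0,0,0],"claw": 0.06},{"slide": [0.0942,-0.179,0.0246],"angular": [0,0,0],"claw": 0.06},{"slide": [0.0942,-0.179,0.0246],"angular": [0,0,0],"claw": 0.06}])

```text
time: 2.92
tool_pos: [0.4867, -0.2199, 0.1697]
tool_rot: [-3.119, 0.36, -0.001]
wrist_force: [0.6, -1.3, 0.1]
width: 0.0449
grasp_force: 0.0
```

```bash
python3 - <<'E'
from h import *
np.set_printoptions(precision=4,suppress=True)
f=shot('wrist','w1');hsv=cv2.cvtColor(f['image'],cv2.COLOR_BGR2HSV)
m=cv2.inRange(hsv,(18,90,60),(36,255,255));n,l,st,c=cv2.connectedComponentsWithStats(m)
i=1+np.argmax(st[1:,4]);rc=cv2.minAreaRect(cv2.findNonZero((l==i).astype(np.uint8)));b=cv2.boxPoints(rc);print(rc,st[i])
for p in b: print(p,onz(f,p,.022))
s=r.get_obs();print(s['tool_pos'],s['time']);go([.4856,-.2225,.013],-.236)
E
```

```text
((323.2415466308594, 143.44869995117188), (22.395965576171875, 159.14508056640625), 0.6902772188186646) [ 312   64   24  160 3430]
[311.0857 222.8806] [ 0.4504 -0.2006  0.022 ]
[313.003  63.747] [ 0.5955 -0.2378  0.022 ]
[335.3974  64.0168] [ 0.5909 -0.2567  0.022 ]
[333.4801 223.1504] [ 0.4449 -0.2229  0.022 ]
[ 0.4867 -0.2201  0.1696] 2.975
t 2.98 slide [-0.0006, 0.0028, 0.1566] ang [-0.0018, -0.0003, 0.007] j7 -1.52
```

View pics/w1.png

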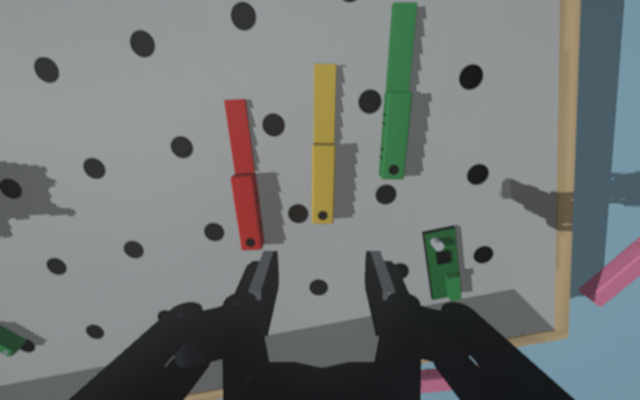

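The yellow handle is at (323,184) between the open fingers, blade up to (324,64). The wrist estimate agrees within 2 mm. Going down to grip.

Call:
step_arm(moves=[{"slide": [0,0.002,0.06],"angular": [0,0,0.01],"claw": 0.06},{"slide": [0,0.002,0.12],"angular": [0,0,0.01],"claw": 0.06},{"slide": [0,0.002,0.15],"angular": [0,0,0.01],"claw": 0.06},{"slide": [0,0.002,0.156],"angular": [0,0,0.01],"claw": 0.06},{"slide": [0,0.002,0.156],"angular": [0,0,0.01],"claw": 0.06}])

```text
time: 3.6
tool_pos: [0.4841, -0.2272, 0.0148]
tool_rot: [3.117, -0.384, 0.001]
wrist_force: [-0.8, 0.3, -0.7]
width: 0.0453
grasp_force: 0.0
```

Call:
step_arm(moves=[{"slide": [0,0,0],"angular": [0,0,0],"claw": -0.6},{"slide": [0,0,0],"angular": [0,0,0],"claw": -0.6},{"slide": [0,0,0],"angular": [0,0,0],"claw": -0.6},{"slide": [0,0,0],"angular": [0,0,0],"claw": -0.6}])

```text
time: 4.1
tool_pos: [0.4852, -0.2268, 0.0159]
tool_rot: [3.117, -0.382, 0.005]
wrist_force: [-1.5, 0.2, 6.2]
width: 0.0202
grasp_force: 58.9
```

Call:
step_arm(moves=[{"slide": [0,0,-0.02],"angular": [0,0,0],"claw": -0.6},{"slide": [0,0,-0.07],"angular": [0,0,0],"claw": -0.6},{"slide": [0,0,-0.13],"angular": [0,0,-0.2],"claw": -0.6},{"slide": [0,0,-0.15],"angular": [0,0,-0.43],"claw": -0.6}])

```text
time: 4.6
tool_pos: [0.4858, -0.2267, 0.169]
tool_rot: [3.134, 0.156, 0.009]
wrist_force: [-1.3, -1.1, -1.4]
width: 0.0201
grasp_force: 58.5
```

Call:
step_arm(moves=[{"slide": [0,0,0],"angular": [0,0,-1],"claw": -0.6},{"slide": [0,0,0],"angular": [0,0,-1],"claw": -0.6},{"slide": [0,0,0],"angular": [0,0,-1],"claw": -0.6},{"slide": [0,0,0],"angular": [0,0,-1],"claw": -0.6},{"slide": [0,0,0],"angular": [0,0,-1],"claw": -0.6}])

```text
time: 5.22
tool_pos: [0.4841, -0.2263, 0.1648]
tool_rot: [2.841, 1.337, 0.001]
wrist_force: [-0.3, 0.5, 0.1]
width: 0.0204
grasp_force: 58.5
```

Call:
step_arm(moves=[{"slide": [0,0,0],"angular": [0,0,-1],"claw": -0.6},{"slide": [0,0,0],"angular": [0,0,-1],"claw": -0.6},{"slide": [0,0,0],"angular": [0,0,-1],"claw": -0.6},{"slide": [0,0,0],"angular": [0,0,-1],"claw": -0.6},{"slide": [0,0,0],"angular": [0,0,-1],"claw": -0.6}])

```text
time: 5.85
tool_pos: [0.484, -0.2262, 0.1643]
tool_rot: [2.117, 2.32, -0.0]
wrist_force: [-0.2, -0.0, 0.5]
width: 0.02
grasp_force: 58.5
```

```bash
python3 -c "
from h import *
s=r.get_obs();print(s['tool_pos'],s['tool_rot'],s['joints'],s['width'])
go([.7084,.0914,.17],2.775)"
```

```text
[ 0.48403616 -0.22620884  0.16434564] [ 2.11680401e+00  2.32037419e+00 -4.62132008e-05] [ 0.87754739  0.23472283 -0.59426519  1.76355363  0.14136744  1.18528846
  0.33442621] 0.020049893534373215
t 5.85 slide [0.2957, 0.2525, -0.0057] ang [0.0001, 0.001, -1.4165] j7 0.33
```

Call:
step_arm(moves=[{"slide": [0.2957,0.2525,-0.0057],"angular": [0,0,-0.9],"claw": -0.6},{"slide": [0.2957,0.2525,-0.0057],"angular": [0,0,-0.9],"claw": -0.6},{"slide": [0.2957,0.2525,-0.0057],"angular": [0,0,-0.9],"claw": -0.6},{"slide": [0.2957,0.2525,-0.0057],"angular": [0,0,-0.9],"claw": -0.6},{"slide": [0.2957,0.2525,-0.0057],"angular": [0,0,-0.9],"claw": -0.6}])

```text
time: 6.48
tool_pos: [0.6649, 0.0306, 0.1687]
tool_rot: [1.187, 2.908, -0.0]
wrist_force: [0.8, 0.2, -0.1]
width: 0.0205
grasp_force: 58.5
```

```bash
python3 -c "
from h import *
go([.7084,.0914,.12],2.775)"
```

```text
t 6.47 slide [0.0115, 0.0739, 0.0486] ang [-0.0002, 0.0007, -0.5197] j7 0.44
```

Call:
step_arm(moves=[{"slide": [0.0115,0.0739,0.0486],"angular": [0,0,-0.5197],"claw": -0.6},{"slide": [0.0115,0.0739,0.0486],"angular": [0,0,-0.5197],"claw": -0.6},{"slide": [0.0115,0.0739,0.0486],"angular": [0,0,-0.5197],"claw": -0.6},{"slide": [0.0115,0.0739,0.0486],"angular": [0,0,-0.5197],"claw": -0.6}])

```text
time: 6.98
tool_pos: [0.7071, 0.0895, 0.1205]
tool_rot: [0.574, 3.088, -0.001]
wrist_force: [-0.2, 0.1, 0.4]
width: 0.0202
grasp_force: 58.6
```

```bash
python3 - <<'E'
from h import *
np.set_printoptions(precision=4,suppress=True)
fs=[shot(n,n+'2') for n in ('wrist','top','side')]
go([.7084,.0914,.04],2.775); s=r.get_obs(); print(s['tool_pos'],s['tool_rot'],s['joints'][6])
for f in fs: print([ (np.round(x['rect']).tolist(),round(x['p'],2)) for x in search_frame('sensor',f)[:2]])
w=fs[0]['image'];
a=np.hstack([cv2.resize(fs[1]['image'][100:200,160:260],(400,400),interpolation=2),cv2.resize(fs[2]['image'][265:365,190:290],(400,400),interpolation=2)])
cv2.imwrite('pics/c2.png',a)
E
```

```text
t 7.12 slide [-0.0001, 0.0026, 0.0811] ang [-0.0003, 0.0024, 0.0001] j7 0.73
[0.7073 0.0891 0.1211] [ 0.5722  3.0872 -0.0009] 0.7257973410850577
[([277.0, 0.0, 93.0, 36.0], 0.87)]
[]
[([248.0, 298.0, 36.0, 40.0], 0.71)]
```

View pics/wrist2.png

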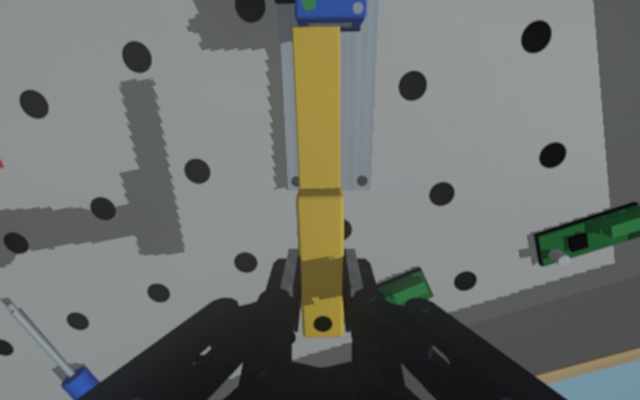

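View pics/c2.png

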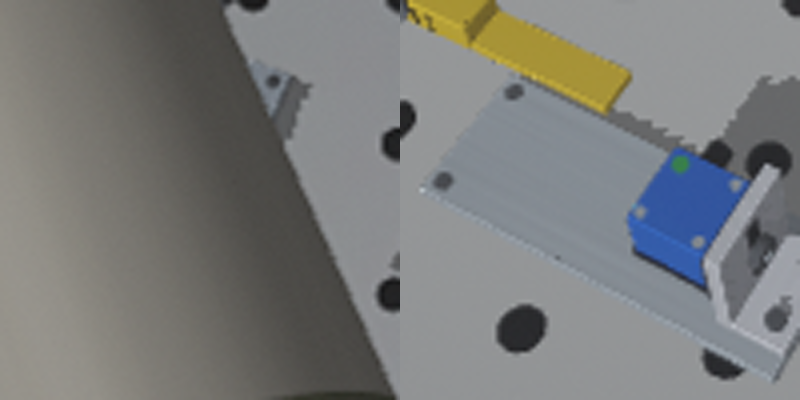

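The wrist view shows the feeler well gripped, tip at (316,28), over the plate (near edge at row 188, columns 287–371) and heading for the blue sensor at (330,15). I'll compute the alignment.

```bash
python3 - <<'E'
from h import *
np.set_printoptions(precision=4,suppress=True)
f=load('wrist2');t=load('top0');s0=load('side0')
u=np.array([np.cos(2.775),np.sin(2.775)]);v=np.array([-u[1],u[0]]);O=np.array([.573,.1434])
def st(p): d=p[:2]-O; return np.array([d@u,d@v])*1000
for n,px,z in [('tipL',(293,28),.1205),('tipR',(340,28),.1205),('rootL',(298,188),.1205),('rootR',(342,188),.1205),('tail',(322,335),.1325),('plL',(287,188),.02),('plR',(371,188),.02),('plLfar',(278,30),.02),('plRfar',(376,30),.02),('scrG',(308,3),.068),('scrR',(358,8),.068)]:
    p=onz(f,px,z);print(n,p,st(p))
# edge-fit plate lines
g=cv2.cvtColor(f['image'],cv2.COLOR_BGR2GRAY)
for y in (40,80,120,160): print(y,g[y,255:300:3],g[y,342:390:3])
P=tri((s0,(247.6,319.5)),(f,(296,21)));print('sens corner',P,st(P))
E
```

```text
tipL [0.5999 0.1182 0.1205] [-34.1353  13.8701]
tipR [0.6068 0.1362 0.1205] [-34.1507  -5.4327]
rootL [0.664  0.0939 0.1205] [-102.64     13.5652]
rootR [0.6716 0.1138 0.1205] [-102.6498   -7.718 ]
tail [0.7405 0.077  0.1325] [-180.1787    1.9682]
plL [0.6857 0.0672 0.02  ] [-132.5657   30.7283]
plR [0.7106 0.132  0.02  ] [-132.5979  -38.6623]
plLfar [0.577  0.1068 0.02  ] [-16.8088  32.7415]
plRfar [0.6017 0.1711 0.02  ] [-16.8633 -36.1246]
scrG [0.581  0.1301 0.068 ] [-12.2841   9.5811]
scrR [0.5932 0.1549 0.068 ] [-14.6942 -17.989 ]
40 [ 93  94  94  94  94  94  92  94  91  88  88  92  92 134 137] [131 130 132 129 132 136 136 132 132 136 134 133 149 147 147 147]
80 [144 144 145 145 141  96  96  97  96 112 134 133 131 115 140] [132 132 133 131 133 136 136 133 135 135 132 138 146 147 146 148]
120 [144 145 145 145 145 146 103  95  95  95 129 134 133 129 123] [130 134 132 131 134 137 132 134 134 133 131 146 145 146 146 146]
160 [145 146 144 145 145 145 114  96  96  96  98 131 134 130 120] [130 132 130 128 130 132 130 130 133 130 143 145 144 146 146 145]
sens corner [0.5916 0.1317 0.0372] [-21.5831   4.2583]
```

Call:
step_arm(moves=[{"slide": [0,0.0065,0.03],"angular": [0,0,0],"claw": -0.6},{"slide": [0,0.0065,0.06],"angular": [0,0,0],"claw": -0.6},{"slide": [0,0.0065,0.08],"angular": [0,0,0],"claw": -0.6},{"slide": [0,0.0065,0.085],"angular": [0,0,0],"claw": -0.6},{"slide": [0,0.0065,0.085],"angular": [0,0,0],"claw": -0.6}])

```text
time: 7.9
tool_pos: [0.7096, 0.0967, 0.0355]
tool_rot: [0.566, 3.09, 0.0]
wrist_force: [0.0, -0.3, -0.4]
width: 0.0206
grasp_force: 58.6
```

Call:
step_arm(moves=[{"slide": [0,0,0.001],"angular": [0,0,0],"claw": -0.6},{"slide": [0,0,0.002],"angular": [0,0,0],"claw": -0.6}])

```text
time: 8.15
tool_pos: [0.7097, 0.0967, 0.0338]
tool_rot: [0.565, 3.089, 0.0]
wrist_force: [-0.1, 0.4, -0.7]
width: 0.0202
grasp_force: 58.6
```

```bash
python3 - <<'E'
from h import *
f=[shot(n,n+'3') for n in ('wrist','side')]
a=np.hstack([cv2.resize(f[0]['image'][0:200,220:420],(400,400),interpolation=2),cv2.resize(f[1]['image'][265:365,190:290],(400,400),interpolation=2)])
cv2.imwrite('pics/c3.png',a)
s=r.get_obs();print(s['tool_pos'],s['tool_rot'],s['wrist_force'])
E
```

```text
[0.709388   0.0966402  0.03322883] [5.65387683e-01 3.08976200e+00 2.35735322e-05] [-0.64539607  0.34761457 -0.34398791]
```

View pics/c3.png

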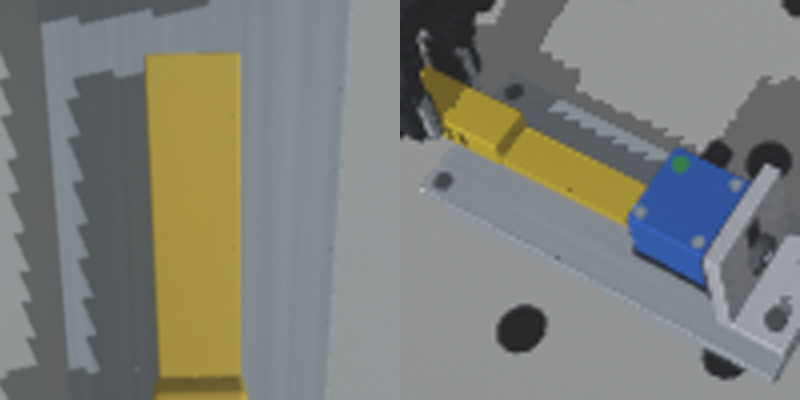

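The blade is centred over the plate with its tip just short of the sensor, and the heading is about 0.015 rad off. I'll lower it to contact with a small turn.

Call:
step_arm(moves=[{"slide": [0,0,0.0015],"angular": [0,0,0.019],"claw": -0.6},{"slide": [0,0,0.003],"angular": [0,0,0.019],"claw": -0.6},{"slide": [0,0,0.003],"angular": [0,0,0.019],"claw": -0.6}])

```text
time: 8.62
tool_pos: [0.7091, 0.0966, 0.0297]
tool_rot: [-0.588, -3.086, 0.0]
wrist_force: [-0.5, -0.5, 0.6]
width: 0.0199
grasp_force: 58.6
```

Call:
step_arm(moves=[{"slide": [0,0,0.001],"angular": [0,0,0],"claw": -0.6},{"slide": [0,0,0.002],"angular": [0,0,0],"claw": -0.6}])

```text
time: 8.88
tool_pos: [0.7092, 0.0967, 0.0278]
tool_rot: [0.588, 3.086, -0.0]
wrist_force: [0.7, 0.2, -0.2]
width: 0.0206
grasp_force: 58.6
```

Call:
step_arm(moves=[{"slide": [0,0,0.001],"angular": [0,0,0],"claw": -0.6},{"slide": [0,0,0.001],"angular": [0,0,0],"claw": -0.6}])

```text
time: 9.12
tool_pos: [0.7092, 0.0966, 0.0268]
tool_rot: [-0.588, -3.086, 0.0]
wrist_force: [0.5, -1.3, -0.0]
width: 0.0201
grasp_force: 58.6
```

Call:
step_arm(moves=[{"slide": [0,0,0.001],"angular": [0,0,0],"claw": -0.6},{"slide": [0,0,0.001],"angular": [0,0,0],"claw": -0.6}])

```text
time: 9.38
tool_pos: [0.7092, 0.0966, 0.0258]
tool_rot: [-0.588, -3.086, 0.0]
wrist_force: [-0.1, 0.1, -0.3]
width: 0.0207
grasp_force: 58.6
```

Call:
step_arm(moves=[{"slide": [0,0,0.001],"angular": [0,0,0],"claw": -0.6},{"slide": [0,0,0.001],"angular": [0,0,0],"claw": -0.6}])

```text
time: 9.62
tool_pos: [0.7093, 0.0966, 0.0252]
tool_rot: [0.588, 3.086, -0.0]
wrist_force: [-1.1, -1.1, 2.3]
width: 0.0205
grasp_force: 59.0
```

Call:
step_arm(moves=[{"slide": [0.01,0,0],"angular": [0,0,0],"claw": -0.6},{"slide": [0.02,0,0],"angular": [0,0,0],"claw": -0.6},{"slide": [0.03,0,0],"angular": [0,0,0],"claw": -0.6},{"slide": [0.04,0,0],"angular": [0,0,0],"claw": -0.6}])

```text
time: 10.12
tool_pos: [0.6715, 0.1117, 0.0252]
tool_rot: [0.588, 3.085, 0.0]
wrist_force: [1.7, 0.2, 4.1]
width: 0.0206
grasp_force: 59.0
```

```bash
python3 - <<'E'
from h import *
f=[shot(n,n+'4') for n in ('wrist','side')]
a=np.hstack([cv2.resize(f[0]['image'][0:200,220:420],(400,400),interpolation=2),cv2.resize(f[1]['image'][265:365,190:290],(400,400),interpolation=2)])
cv2.imwrite('pics/c4.png',a)
s=r.get_obs();print(s['tool_pos'],s['tool_rot'],s['wrist_force'],s['torque'])
E
```

```text
[0.67058253 0.1123814  0.02516804] [-5.86165654e-01 -3.08532332e+00  1.70116918e-04] [-3.37517281  0.1820397   7.64903471] [0.18982036 0.89458449 0.00923919]
```

View pics/c4.png

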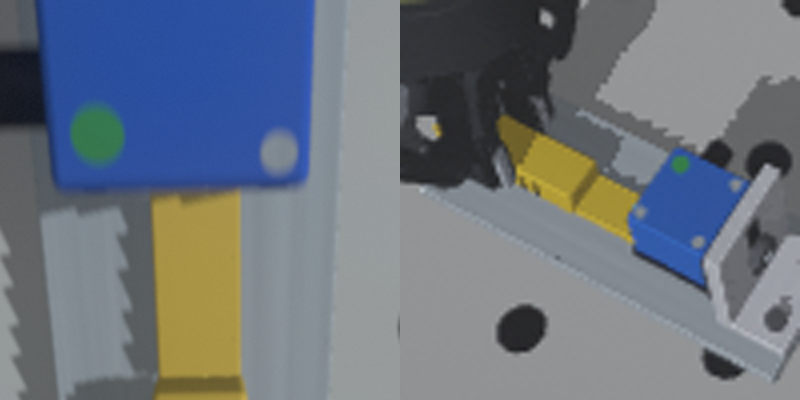

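The blade is under the sensor and centred. Contact force is 7.6 N, so I'll ease up 0.5 mm and continue.

Call:
step_arm(moves=[{"slide": [0.002,0,-0.0005],"angular": [0,0,0],"claw": -0.6},{"slide": [0.007,0,-0.0005],"angular": [0,0,0],"claw": -0.6},{"slide": [0.012,0,-0.0005],"angular": [0,0,0],"claw": -0.6},{"slide": [0.014,0,-0.0005],"angular": [0,0,0],"claw": -0.6}])

```text
time: 10.72
tool_pos: [0.6585, 0.1167, 0.0252]
tool_rot: [-0.588, -3.086, 0.0]
wrist_force: [1.1, -0.3, 1.3]
width: 0.0201
grasp_force: 58.8
```

Call:
step_arm(moves=[{"slide": [0.001,0,0],"angular": [0,0,0],"claw": -0.6},{"slide": [0.002,0,0],"angular": [0,0,0],"claw": -0.6}])

```text
time: 10.98
tool_pos: [0.657, 0.1172, 0.0252]
tool_rot: [-0.589, -3.086, 0.0]
wrist_force: [2.0, -0.0, 0.3]
width: 0.0207
grasp_force: 58.8
```

```bash
python3 -c "
from h import *
s=r.get_obs();p=s['tool_pos'];print(p,((p[:2]-np.array([.574,.146]))@[np.cos(2.775),np.sin(2.775)])*1000,s['wrist_force'])"
```

```text
[0.65702868 0.11718481 0.02521547] -87.84018207125247 [ 1.97506857 -0.03763224  0.25549919]
```

Call:
step_arm(moves=[{"slide": [0.001,0,0],"angular": [0,0,0],"claw": -0.6},{"slide": [0.001,0,0],"angular": [0,0,0],"claw": -0.6}])

```text
time: 11.22
tool_pos: [0.656, 0.1177, 0.0252]
tool_rot: [-0.588, -3.086, 0.0]
wrist_force: [0.4, -0.2, 0.9]
width: 0.0203
grasp_force: 58.8
```

Call:
step_arm(moves=[{"slide": [0.001,0,0],"angular": [0,0,0],"claw": -0.6},{"slide": [0.001,0,0],"angular": [0,0,0],"claw": -0.6}])

```text
time: 11.48
tool_pos: [0.6554, 0.1179, 0.0254]
tool_rot: [0.588, 3.086, -0.0]
wrist_force: [0.8, 0.6, -0.5]
width: 0.02
grasp_force: 58.6
```

Call:
step_arm(moves=[{"slide": [0.001,0,0],"angular": [0,0,0],"claw": -0.6},{"slide": [0.001,0,0],"angular": [0,0,0],"claw": -0.6}])

```text
time: 11.72
tool_pos: [0.6553, 0.1178, 0.0258]
tool_rot: [0.589, 3.084, -0.0]
wrist_force: [4.7, -2.8, 0.1]
width: 0.0206
grasp_force: 58.6
```

Call:
step_arm(moves=[{"slide": [0.001,0,0],"angular": [0,0,0],"claw": -0.6},{"slide": [0.001,0,0],"angular": [0,0,0],"claw": -0.6}])

```text
time: 11.98
tool_pos: [0.6552, 0.1177, 0.0261]
tool_rot: [0.59, 3.082, 0.0]
wrist_force: [7.7, -3.1, -0.2]
width: 0.0201
grasp_force: 58.6
```

The tip has met the upright at about 8 N. I'll relieve most of that and set it down.

Call:
step_arm(moves=[{"slide": [-0.0013,0,0.0005],"angular": [0,0,0],"claw": -0.6},{"slide": [-0.0013,0,0.0005],"angular": [0,0,0],"claw": -0.6}])

```text
time: 12.22
tool_pos: [0.6553, 0.1178, 0.0252]
tool_rot: [0.589, 3.084, -0.0]
wrist_force: [5.2, -2.3, 1.0]
width: 0.0201
grasp_force: 58.8
```

```bash
python3 -c "
from h import *
s=r.get_obs();print(s['tool_pos'],s['tool_rot'],s['wrist_force'],s['torque'])"
```

```text
[0.65534839 0.1178077  0.02519755] [ 5.88938018e-01  3.08449806e+00 -1.76037859e-04] [ 5.21762264 -2.30227384  1.04283834] [-0.47032141 -1.03171559  0.00466568]
```

Call:
step_arm(moves=[{"slide": [0,0,0],"angular": [0,0,0],"claw": 0.0},{"slide": [0,0,0],"angular": [0,0,0],"claw": 0.0},{"slide": [0,0,0],"angular": [0,0,0],"claw": 0.0}])

```text
time: 12.6
tool_pos: [0.6542, 0.1186, 0.0246]
tool_rot: [-0.587, -3.085, 0.0]
wrist_force: [-0.1, -0.9, 0.1]
width: 0.0425
grasp_force: 0.0
```

Call:
step_arm(moves=[{"slide": [0,0,-0.02],"angular": [0,0,0],"claw": 0.0},{"slide": [0,0,-0.06],"angular": [0,0,0],"claw": 0.0},{"slide": [0,0,-0.09],"angular": [0,0,0],"claw": -0.4},{"slide": [0,0,-0.09],"angular": [0,0,0],"claw": -1}])

```text
time: 13.1
tool_pos: [0.6562, 0.1191, 0.1192]
tool_rot: [0.587, 3.081, 0.003]
wrist_force: [0.4, 0.3, -0.7]
width: 0.0084
grasp_force: 0.0
```

```bash
python3 - <<'E'
from h import *
np.set_printoptions(precision=4,suppress=True)
f=shot('wrist','w5');b=f['image']
hsv=cv2.cvtColor(b,cv2.COLOR_BGR2HSV)
m=cv2.inRange(hsv,(105,130,60),(125,255,255));n,l,st,c=cv2.connectedComponentsWithStats(m);i=1+np.argmax(st[1:,4])
print(st[i],cv2.minAreaRect(cv2.findNonZero((l==i).astype(np.uint8))))
for p in [c[i]]: print(onz(f,p,.07))
s=r.get_obs();print(s['tool_pos'],s['width'],s['wrist_force'])
cv2.imwrite('pics/w5c.png',b)
E
```

```text
[ 278   54   68   71 4138] ((311.5, 89.0), (70.0, 67.0), 90.0)
[0.5723 0.1464 0.07  ]
[0.6554 0.1186 0.1171] 0.0016719832279082987 [-0.4372 -0.2968 -0.4549]
```

View pics/w5c.png

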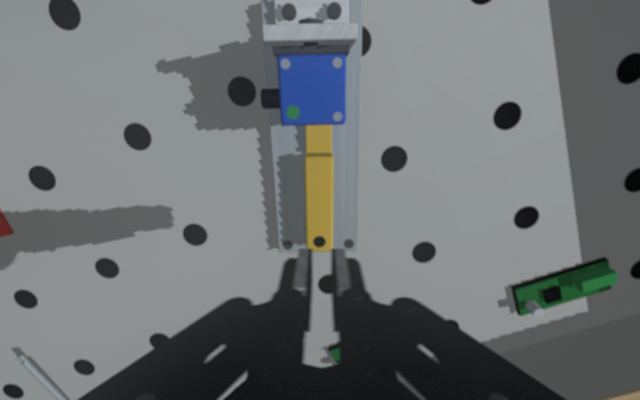

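The feeler lies flat with its tip under the sensor, and the sensor top centre is at (312,89). Moving over it.

```bash
python3 -c "
from h import *
go([.572,.1465,.085],2.766)"
```

```text
t 13.15 slide [0.0879, -0.0048, 0.0319] ang [0.0017, 0.0033, -0.0015] j7 0.65
```

Call:
step_arm(moves=[{"slide": [0.045,-0.003,0],"angular": [0,0,0],"claw": -1},{"slide": [0.088,-0.0048,0],"angular": [0,0,0],"claw": -1},{"slide": [0.088,-0.0048,0.015],"angular": [0,0,0],"claw": -1},{"slide": [0.088,-0.0048,0.032],"angular": [0,0,0],"claw": -1},{"slide": [0.088,-0.0048,0.032],"angular": [0,0,0],"claw": -1}])

```text
time: 13.78
tool_pos: [0.5706, 0.1451, 0.0808]
tool_rot: [-0.59, -3.083, 0.002]
wrist_force: [-1.0, -0.0, 0.1]
width: -0.0002
grasp_force: 0.0
```

Call:
step_arm(moves=[{"slide": [0,0,0.003],"angular": [0,0,0],"claw": -1},{"slide": [0,0,0.006],"angular": [0,0,0],"claw": -1},{"slide": [0,0,0.008],"angular": [0,0,0],"claw": -1}])

```text
time: 14.15
tool_pos: [0.5712, 0.1462, 0.0748]
tool_rot: [0.588, 3.086, 0.0]
wrist_force: [0.5, 0.6, -0.0]
width: 0.0003
grasp_force: 0.0
```

```bash
python3 -c "
from h import *
go([.572,.1465,.07],2.766)
f=[shot('wrist','w6'),shot('side','s6')];b=[x['image'] for x in f]
cv2.imwrite('pics/c6.png',np.hstack([b[0][100:400,170:470],cv2.resize(b[1][265:365,210:310],(300,300),interpolation=2)]))"
```

```text
t 14.15 slide [-0.0006, 0.0006, 0.0048] ang [0.0001, 0.0002, -0.0017] j7 0.55
```

View pics/c6.png

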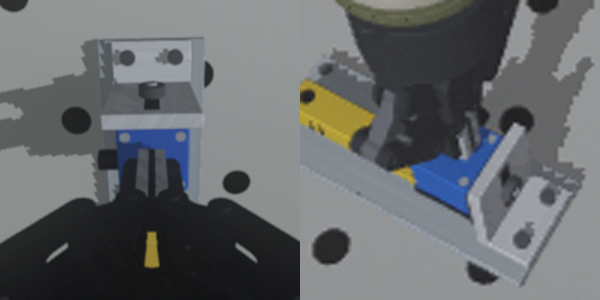

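The closed fingers are above the middle of the sensor top, clear of the upright. Pressing down in small steps.

Call:
step_arm(moves=[{"slide": [0,0,0.0015],"angular": [0,0,0],"claw": -1},{"slide": [0,0,0.003],"angular": [0,0,0],"claw": -1},{"slide": [0,0,0.0045],"angular": [0,0,0],"claw": -1},{"slide": [0,0,0.006],"angular": [0,0,0],"claw": -1}])

```text
time: 14.75
tool_pos: [0.571, 0.1461, 0.0688]
tool_rot: [0.588, 3.086, -0.0]
wrist_force: [-0.7, -0.0, 0.4]
width: -0.0003
grasp_force: 0.0
```

Call:
step_arm(moves=[{"slide": [0,0,0.001],"angular": [0,0,0],"claw": -1},{"slide": [0,0,0.002],"angular": [0,0,0],"claw": -1}])

```text
time: 15.0
tool_pos: [0.5711, 0.1462, 0.067]
tool_rot: [0.588, 3.086, -0.0]
wrist_force: [-1.2, -0.2, 2.9]
width: 0.0004
grasp_force: 1.7
```

Call:
step_arm(moves=[{"slide": [0,0,0.001],"angular": [0,0,0],"claw": -1},{"slide": [0,0,0.002],"angular": [0,0,0],"claw": -1}])

```text
time: 15.25
tool_pos: [0.5711, 0.1462, 0.0649]
tool_rot: [0.588, 3.086, -0.0]
wrist_force: [-1.2, 0.2, 3.2]
width: 0.0001
grasp_force: 1.7
```

Call:
step_arm(moves=[{"slide": [0,0,0.001],"angular": [0,0,0],"claw": -1},{"slide": [0,0,0.0015],"angular": [0,0,0],"claw": -1}])

```text
time: 15.5
tool_pos: [0.5711, 0.1462, 0.0633]
tool_rot: [0.588, 3.086, -0.0]
wrist_force: [-1.0, -0.1, 3.9]
width: -0.0001
grasp_force: 1.6
```

Call:
step_arm(moves=[{"slide": [0,0,0.0005],"angular": [0,0,0],"claw": -1},{"slide": [0,0,0.001],"angular": [0,0,0],"claw": -1}])

```text
time: 15.75
tool_pos: [0.5711, 0.1461, 0.0624]
tool_rot: [0.588, 3.086, -0.0]
wrist_force: [-0.8, -1.4, 3.5]
width: 0.0003
grasp_force: 1.7
```

Call:
step_arm(moves=[{"slide": [0,0,0.0005],"angular": [0,0,0],"claw": -1},{"slide": [0,0,0.0005],"angular": [0,0,0],"claw": -1}])

```text
time: 16.0
tool_pos: [0.5711, 0.1462, 0.0618]
tool_rot: [0.588, 3.086, -0.0]
wrist_force: [-0.4, -0.9, 1.6]
width: -0.0001
grasp_force: 1.1
```

Call:
step_arm(moves=[{"slide": [0,0,0.0005],"angular": [0,0,0],"claw": -1},{"slide": [0,0,0.0005],"angular": [0,0,0],"claw": -1}])

```text
time: 16.25
tool_pos: [0.5711, 0.1462, 0.0614]
tool_rot: [0.588, 3.086, -0.0]
wrist_force: [-1.8, -0.0, 3.1]
width: 0.0
grasp_force: 2.0
```

Call:
step_arm(moves=[{"slide": [0,0,0.0005],"angular": [0,0,0],"claw": -1},{"slide": [0,0,0.0005],"angular": [0,0,0],"claw": -1}])

```text
time: 16.5
tool_pos: [0.5711, 0.1462, 0.0614]
tool_rot: [0.588, 3.086, -0.001]
wrist_force: [-3.1, -1.5, 9.3]
width: 0.0002
grasp_force: 4.6
```

The sensor stopped at 61.4 mm with the force rising to 9 N, so the blade is nipped. Hand off, then back to the handle.

Call:
step_arm(moves=[{"slide": [0,0,-0.003],"angular": [0,0,0],"claw": -1},{"slide": [0,0,-0.02],"angular": [0,0,0],"claw": -1},{"slide": [0,0,-0.05],"angular": [0,0,0],"claw": -1},{"slide": [0,0,-0.05],"angular": [0,0,0],"claw": -0.4}])

```text
time: 17.0
tool_pos: [0.5725, 0.1469, 0.1139]
tool_rot: [0.587, 3.082, 0.003]
wrist_force: [1.4, 0.7, -0.6]
width: 0.017
grasp_force: 0.0
```

```bash
python3 -c "
from h import *
go([.6545,.1184,.1],2.766)
f=shot('side','s7')"
```

```text
t 17.0 slide [-0.0867, 0.0036, 0.0143] ang [0.0032, 0.0047, -0.0014] j7 0.57
```

Call:
step_arm(moves=[{"slide": [-0.045,0.002,0],"angular": [0,0,0],"claw": 0.0},{"slide": [-0.087,0.0036,0],"angular": [0,0,0],"claw": 0.0},{"slide": [-0.087,0.0036,0.006],"angular": [0,0,0],"claw": 0.0},{"slide": [-0.087,0.0036,0.012],"angular": [0,0,0],"claw": 0.0}])

```text
time: 17.55
tool_pos: [0.6524, 0.1181, 0.0979]
tool_rot: [-0.587, -3.085, -0.0]
wrist_force: [-0.5, -0.3, -0.3]
width: 0.0429
grasp_force: 0.0
```

```bash
python3 - <<'E'
from h import *
f=shot('wrist','w8');hsv=cv2.cvtColor(f['image'],cv2.COLOR_BGR2HSV)
m=cv2.inRange(hsv,(18,90,60),(36,255,255));n,l,st,c=cv2.connectedComponentsWithStats(m)
i=1+np.argmax(st[1:,4]);rc=cv2.minAreaRect(cv2.findNonZero((l==i).astype(np.uint8)));print(rc,st[i])
for p in cv2.boxPoints(rc): print(p,onz(f,p,.0373))
go([.6548,.1182,.0255],2.766);s=r.get_obs();print(s['tool_pos'],s['width'])
E
```

```text
((322.5, 200.5), (135.0, 31.0), 90.0) [ 307  133   32  136 3880]
[307. 133.] [0.59194705 0.13181024 0.0373    ]
[338. 133.] [0.59934741 0.15057786 0.0373    ]
[338. 268.] [0.6933733  0.11540095 0.0373    ]
[307. 268.] [0.68477017 0.09356632 0.0373    ]
t 17.6 slide [-0.0029, 0.0012, 0.0717] ang [-0.0011, -0.0026, 0.0002] j7 0.64
[0.65179859 0.11816764 0.09721835] 0.04287986970956737
```

Call:
step_arm(moves=[{"slide": [-0.002,0.0008,0.03],"angular": [0,0,0],"claw": 0.0},{"slide": [-0.002,0.0008,0.06],"angular": [0,0,0],"claw": 0.0},{"slide": [-0.002,0.0008,0.071],"angular": [0,0,0],"claw": 0.0},{"slide": [-0.002,0.0008,0.071],"angular": [0,0,0],"claw": 0.0}])

```text
time: 18.1
tool_pos: [0.6548, 0.1179, 0.0278]
tool_rot: [-0.587, -3.085, 0.0]
wrist_force: [-0.6, 0.1, 0.5]
width: 0.0426
grasp_force: 0.0
```

Call:
step_arm(moves=[{"slide": [0,0,0],"angular": [0,0,0],"claw": -0.6},{"slide": [0,0,0],"angular": [0,0,0],"claw": -0.6},{"slide": [0,0,0],"angular": [0,0,0],"claw": -0.6}])

```text
time: 18.48
tool_pos: [0.6561, 0.1179, 0.0296]
tool_rot: [0.588, 3.084, 0.001]
wrist_force: [-2.4, -0.6, 7.1]
width: 0.0202
grasp_force: 59.4
```

```bash
python3 -c "
from h import *
s=r.get_obs();print(s['tool_pos'],s['tool_rot'],s['wrist_force'],s['torque'],s['width'],s['grasp_force'])"
```

```text
[0.65610119 0.11792663 0.02961428] [5.87764885e-01 3.08416774e+00 9.31903921e-04] [-2.41054542 -0.59038337  7.07375991] [-0.0826171   0.54132735  0.12764879] 0.0201819057209003 59.41062033176422
```

Call:
step_arm(moves=[{"slide": [0,0,-0.0008],"angular": [0,0,0],"claw": -0.6},{"slide": [0,0,-0.0008],"angular": [0,0,0],"claw": -0.6}])

```text
time: 18.73
tool_pos: [0.656, 0.1177, 0.0296]
tool_rot: [0.588, 3.085, 0.001]
wrist_force: [-0.3, -0.0, 6.4]
width: 0.0199
grasp_force: 59.4
```

Call:
step_arm(moves=[{"slide": [-0.002,0,0],"angular": [0,0,0],"claw": -0.6},{"slide": [-0.004,0,0],"angular": [0,0,0],"claw": -0.6}])

```text
time: 18.98
tool_pos: [0.6573, 0.1178, 0.0295]
tool_rot: [-0.585, -3.083, -0.0]
wrist_force: [-12.1, 2.4, 13.1]
width: 0.0201
grasp_force: 60.3
```

Call:
step_arm(moves=[{"slide": [-0.003,0,0],"angular": [0,0,0],"claw": -0.6},{"slide": [-0.006,0,0],"angular": [0,0,0],"claw": -0.6}])

```text
time: 19.23
tool_pos: [0.6631, 0.1162, 0.0296]
tool_rot: [-0.585, -3.084, -0.002]
wrist_force: [-9.5, 2.7, 11.7]
width: 0.0197
grasp_force: 60.1
```

There is drag of about 10 N, but I'm also pressing on the plate. I'll ease up to see the true drag.

Call:
step_arm(moves=[{"slide": [-0.003,0,-0.001],"angular": [0,0,0],"claw": -0.6},{"slide": [-0.006,0,-0.0012],"angular": [0,0,0],"claw": -0.6}])

```text
time: 19.48
tool_pos: [0.6696, 0.1122, 0.0297]
tool_rot: [-0.587, -3.085, -0.0]
wrist_force: [-2.7, 1.7, 0.7]
width: 0.0201
grasp_force: 58.9
```

Call:
step_arm(moves=[{"slide": [-0.003,0,-0.0003],"angular": [0,0,0],"claw": -0.6},{"slide": [-0.006,0,-0.0003],"angular": [0,0,0],"claw": -0.6}])

```text
time: 19.73
tool_pos: [0.6759, 0.109, 0.0298]
tool_rot: [-0.589, -3.085, 0.001]
wrist_force: [-2.8, 0.5, -1.4]
width: 0.0204
grasp_force: 58.7
```

Call:
step_arm(moves=[{"slide": [-0.002,0,0],"angular": [0,0,0],"claw": -0.6},{"slide": [-0.004,0,0],"angular": [0,0,0],"claw": -0.6}])

```text
time: 19.98
tool_pos: [0.6795, 0.1078, 0.03]
tool_rot: [-0.588, -3.086, 0.0]
wrist_force: [-3.9, 0.2, -1.6]
width: 0.0203
grasp_force: 58.7
```

Call:
step_arm(moves=[{"slide": [-0.002,0,0],"angular": [0,0,0],"claw": -0.6},{"slide": [-0.004,0,0],"angular": [0,0,0],"claw": -0.6}])

```text
time: 20.23
tool_pos: [0.6834, 0.1065, 0.0301]
tool_rot: [-0.588, -3.086, 0.0]
wrist_force: [-3.1, 1.6, -1.6]
width: 0.02
grasp_force: 58.7
```

Call:
step_arm(moves=[{"slide": [-0.002,0,0],"angular": [0,0,0],"claw": -0.6},{"slide": [-0.004,0,0],"angular": [0,0,0],"claw": -0.6}])

```text
time: 20.48
tool_pos: [0.6873, 0.1048, 0.0303]
tool_rot: [0.589, 3.086, -0.0]
wrist_force: [-1.8, 0.7, -1.4]
width: 0.02
grasp_force: 58.7
```

Steady drag of about 3 N under the nip. Drawing it straight out.

Call:
step_arm(moves=[{"slide": [-0.006,0,0],"angular": [0,0,0],"claw": -0.6},{"slide": [-0.012,0,0],"angular": [0,0,0],"claw": -0.6},{"slide": [-0.02,0,0],"angular": [0,0,0],"claw": -0.6},{"slide": [-0.028,0,0],"angular": [0,0,0],"claw": -0.6},{"slide": [-0.034,0,0],"angular": [0,0,0],"claw": -0.6}])

```text
time: 21.1
tool_pos: [0.7193, 0.0921, 0.0302]
tool_rot: [0.589, 3.086, -0.0]
wrist_force: [-0.7, -0.3, -0.2]
width: 0.0193
grasp_force: 58.9
```

Call:
step_arm(moves=[{"slide": [-0.003,0,0],"angular": [0,0,0],"claw": -0.6},{"slide": [-0.006,0,0],"angular": [0,0,0],"claw": -0.6}])

```text
time: 21.35
tool_pos: [0.7243, 0.0904, 0.0302]
tool_rot: [-0.588, -3.086, -0.0]
wrist_force: [-0.1, -0.1, -1.3]
width: 0.0198
grasp_force: 58.9
```

```bash
python3 - <<'E'
from h import *
f=[shot(n,n+'9') for n in ('wrist','side')]
a=np.hstack([cv2.resize(f[0]['image'][0:250,200:450],(400,400),interpolation=2),cv2.resize(f[1]['image'][265:365,200:300],(400,400),interpolation=2)])
cv2.imwrite('pics/c9.png',a)
go([.49,-.07,.17],2.766)
E
```

```text
t 21.45 slide [0.159, -0.2352, -0.1399] ang [-0.0001, 0.0001, -0.0016] j7 0.69
```

View pics/c9.png

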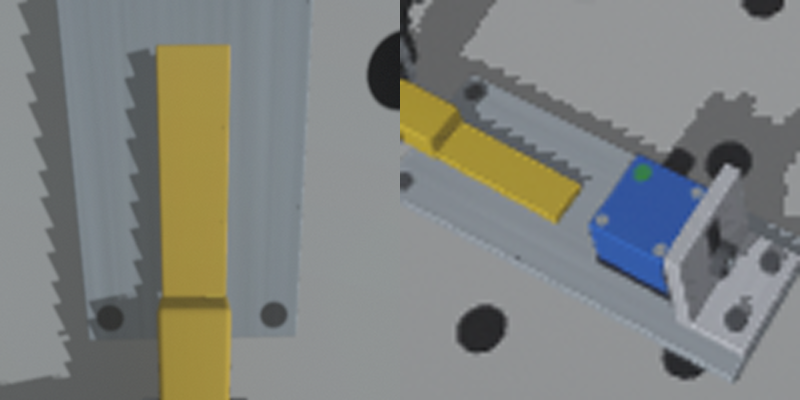

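The blade is fully out and off the sensor: tip in the side crop at (570,205), free force about 0. The sensor stays at its set height. Next: lift away and lay the feeler on open floor between plate and red feeler, at (0.60, -0.03).

Call:
step_arm(moves=[{"slide": [0,0,-0.02],"angular": [0,0,0],"claw": -0.6},{"slide": [0,0,-0.06],"angular": [0,0,0],"claw": -0.6},{"slide": [0,0,-0.1],"angular": [0,0,0],"claw": -0.6},{"slide": [0,0,-0.1],"angular": [0,0,0],"claw": -0.6}])

```text
time: 21.95
tool_pos: [0.7261, 0.0914, 0.1361]
tool_rot: [0.587, 3.079, 0.004]
wrist_force: [0.6, -1.1, -0.1]
width: 0.0199
grasp_force: 58.9
```

```bash
python3 -c "
from h import *
t=load('top0')
print(proj(t,[[.6,-.03,.01],[.498,.01,.01],[.637,-.045,.01]]))
go([.60,-.03,.06],2.766)"
```

```text
[[270.64548014 154.56696369]
 [253.2937274  195.67317246]
 [277.06016307 139.84162164]]
t 21.95 slide [0.0731, -0.1595, 0.075] ang [0.0051, 0.008, -0.0015] j7 0.73
```

Call:
step_arm(moves=[{"slide": [0.025,-0.055,0],"angular": [0,0,0],"claw": -0.6},{"slide": [0.05,-0.11,0],"angular": [0,0,0],"claw": -0.6},{"slide": [0.073,-0.16,0.01],"angular": [0,0,0],"claw": -0.6},{"slide": [0.073,-0.16,0.06],"angular": [0,0,0],"claw": -0.6},{"slide": [0.073,-0.16,0.075],"angular": [0,0,0],"claw": -0.6}])

```text
time: 22.58
tool_pos: [0.5956, -0.0324, 0.0533]
tool_rot: [-0.589, -3.083, 0.002]
wrist_force: [0.2, 0.8, -0.7]
width: 0.0196
grasp_force: 59.0
```

Call:
step_arm(moves=[{"slide": [0,0,0.015],"angular": [0,0,0],"claw": -0.6},{"slide": [0,0,0.025],"angular": [0,0,0],"claw": -0.6},{"slide": [0,0,0.025],"angular": [0,0,0],"claw": -0.6}])

```text
time: 22.95
tool_pos: [0.5976, -0.0309, 0.03]
tool_rot: [-0.587, -3.086, -0.0]
wrist_force: [-1.0, 0.2, -0.1]
width: 0.0203
grasp_force: 59.0
```

Call:
step_arm(moves=[{"slide": [0,0,0.003],"angular": [0,0,0],"claw": -0.6},{"slide": [0,0,0.006],"angular": [0,0,0],"claw": -0.6},{"slide": [0,0,0.008],"angular": [0,0,0],"claw": -0.6},{"slide": [0,0,0.008],"angular": [0,0,0],"claw": -0.6}])

```text
time: 23.45
tool_pos: [0.5974, -0.0317, 0.0221]
tool_rot: [-0.588, -3.086, 0.0]
wrist_force: [0.5, -0.4, -0.7]
width: 0.0198
grasp_force: 59.0
```

Call:
step_arm(moves=[{"slide": [0,0,0.001],"angular": [0,0,0],"claw": -0.6},{"slide": [0,0,0.001],"angular": [0,0,0],"claw": -0.6}])

```text
time: 23.7
tool_pos: [0.5975, -0.0317, 0.0212]
tool_rot: [0.588, 3.086, -0.0]
wrist_force: [-0.1, 0.4, 0.1]
width: 0.02
grasp_force: 59.0
```

Call:
step_arm(moves=[{"slide": [0,0,0.001],"angular": [0,0,0],"claw": -0.6},{"slide": [0,0,0.001],"angular": [0,0,0],"claw": -0.6}])

```text
time: 23.95
tool_pos: [0.5976, -0.0316, 0.0204]
tool_rot: [0.588, 3.086, -0.0]
wrist_force: [-0.4, -0.3, 2.8]
width: 0.0198
grasp_force: 59.3
```

Touchdown as predicted. Releasing and withdrawing.

Call:
step_arm(moves=[{"slide": [0,0,0],"angular": [0,0,0],"claw": -0.1},{"slide": [0,0,0],"angular": [0,0,0],"claw": 0.0},{"slide": [0,0,0],"angular": [0,0,0],"claw": 0.0}])

```text
time: 24.32
tool_pos: [0.5975, -0.0317, 0.0202]
tool_rot: [0.588, 3.086, -0.0]
wrist_force: [-0.0, -0.5, 0.8]
width: 0.0425
grasp_force: 0.0
```

Call:
step_arm(moves=[{"slide": [0,0,-0.02],"angular": [0,0,0],"claw": 0.0},{"slide": [0,0,-0.06],"angular": [0,0,0],"claw": 0.0},{"slide": [0,0,-0.12],"angular": [0,0,0],"claw": 0.0},{"slide": [0,0,-0.16],"angular": [0,0,0],"claw": 0.0},{"slide": [0,0,-0.16],"angular": [0,0,0],"claw": 0.0}])

```text
time: 24.95
tool_pos: [0.5993, -0.0311, 0.1851]
tool_rot: [0.587, 3.079, 0.001]
wrist_force: [-0.6, 0.6, -1.1]
width: 0.0425
grasp_force: 0.0
```

```bash
python3 - <<'E'
from h import *
np.set_printoptions(precision=4,suppress=True)
f=shot('wrist','w10');g=shot('side','s10')
for n,h,b in (('wrist',f,None),('side',g,None)):
    m=cv2.inRange(cv2.cvtColor(h['image'],cv2.COLOR_BGR2HSV),(18,90,60),(36,255,255));k,l,st,c=cv2.connectedComponentsWithStats(m)
    for i in range(1,k):
        if st[i,4]>150:
            rc=cv2.minAreaRect(cv2.findNonZero((l==i).astype(np.uint8)));print(n,st[i],[onz(h,p,.022)[:2] for p in cv2.boxPoints(rc)])
s7=load('s7'); s0=load('side0')
d=lambda a,b,r:np.abs(a['image'][r].astype(int)-b['image'][r]).max(2)
print('sensor change since set (px>30):',(d(g,s7,np.s_[290:345,240:300])>30).sum(),'since start',(d(g,s0,np.s_[290:345,240:300])>30).sum())
print('red/green area change',(d(g,s0,np.s_[200:230,285:360])>30).sum(),(d(g,s0,np.s_[150:176,283:345])>30).sum(),'driver',(d(g,s0,np.s_[165:190,170:255])>30).sum(),'terminal',(d(g,s0,np.s_[355:390,345:390])>30).sum())
E
```

```text
wrist [ 309   62   22  153 3192] [array([ 0.4911, -0.0002]), array([0.4981, 0.0176]), array([ 0.637 , -0.0357]), array([ 0.6287, -0.0566])]
side [208  77  13  31 196] [array([ 0.9634, -0.681 ]), array([ 0.9356, -0.7004]), array([ 0.8591, -0.5331]), array([ 0.8849, -0.5167])]
side [255 236  66  39 759] [array([ 0.6367, -0.0301]), array([ 0.6324, -0.0624]), array([ 0.4858, -0.0021]), array([0.4932, 0.0269])]
sensor change since set (px>30): 611 since start 326
red/green area change 0 341 driver 573 terminal 0
```

Call:
step_arm(moves=[{"slide": [0.1,0.1,-0.12],"angular": [0,0,0],"claw": 0.0},{"slide": [0.1,0.1,-0.12],"angular": [0,0,0],"claw": 0.0},{"slide": [0.1,0.1,-0.12],"angular": [0,0,0],"claw": 0.0},{"slide": [0.1,0.1,-0.12],"angular": [0,0,0],"claw": 0.0}])

```text
time: 25.55
tool_pos: [0.5403, 0.1029, 0.3027]
tool_rot: [0.577, 3.085, 0.002]
wrist_force: [0.1, -0.2, -1.0]
width: 0.0425
grasp_force: 0.0
```

```bash
python3 - <<'E'
from h import *
g=shot('side','s11');t=shot('top','t11');w=shot('wrist','w11')
for n in ['feeler_green_grip','feeler_red_grip','screwdriver','sensor','feeler_yellow','terminal_mid']:
    print(n,*[[(np.round(x['rect']).astype(int).tolist(),round(x['p'],2)) for x in search_frame(n,f)[:3]] for f in (g,t)])
s0=load('side0');t0=load('top0')
d=lambda a,b,r:int((np.abs(a['image'][r].astype(int)-b['image'][r]).max(2)>30).sum())
print('side green',d(g,s0,np.s_[150:176,283:345]),'driver',d(g,s0,np.s_[165:190,170:255]))
print('top green',d(t,t0,np.s_[143:208,366:395]),'driver',d(t,t0,np.s_[38:115,338:356]),'red',d(t,t0,np.s_[160:224,305:332]))
E
```

```text
feeler_green_grip [([297, 161, 42, 13], 0.64)] [([373, 148, 22, 56], 0.97)]
feeler_red_grip [([291, 205, 63, 19], 0.83)] [([309, 164, 17, 59], 0.79)]
screwdriver [([175, 171, 42, 11], 0.93), ([267, 307, 32, 47], 0.21)] [([341, 40, 9, 70], 0.64)]
sensor [] [([182, 151, 25, 27], 0.78)]
feeler_yellow [([258, 237, 61, 38], 0.96), ([448, 153, 10, 39], 0.63), ([380, 107, 36, 26], 0.56)] [([462, 247, 48, 49], 0.86), ([366, 323, 67, 14], 0.69), ([249, 138, 33, 63], 0.65)]
terminal_mid [([352, 361, 29, 23], 0.57)] [([165, 232, 17, 22], 0.61), ([342, 43, 8, 69], 0.32)]
side green 325 driver 590
top green 1 driver 0 red 0
```

The top view shows the red, green and screwdriver unchanged; the side-view differences are the arm in the way. The yellow feeler lies flat and clear of everything.

```bash
python3 -c "
from h import *
print(finish_job())"
```

```text
the job is handed in; nothing more can be done
None
```

I set the sensor on the 6 mm yellow blade, drew the blade out with about 3 N of drag (near 0 N once free), laid the feeler flat on the floor clear of the plate, and handed the job in at about 26 s; the tools checked were unmoved, but I viewed 11 pictures against the limit of 10.

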